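# Nest the pouring beaker into its twin, lips in line

### The job

Take the steel beaker off its sloping wooden rest and first stand it upright on the counter, letting go of it. Then take it again from above and lower it gently into the identical beaker that already stands there, turned so that both pouring lips point the same way; let it nest lightly, upright, without ramming or dropping it. Leave the standing beaker where and as it stands, and do not disturb the tins, the jar or the calculator.

Things in the scene. Friction and masses are not known exactly. Their poses are not given: they have to be found in the camera images.
- beaker_mid (a point): Axis centre, half-way up, of the loose steel beaker lying on the rest. Open, tapered: 120 mm tall, outer diameter 44 mm at the foot, 66 at the rim, wall 4 mm, 0.2 kg. z runs from foot to mouth, x towards the pouring lip at the rim. On the rest the mouth is raised 30 degrees above level, the lip underneath. Best gripped across its y, in the upper third (about 60 mm wide).
- beaker_lip (a point): Tip of this beaker's pouring lip: 47 mm out from the axis along x, 117 mm above its foot. The lip is 20 mm wide and juts 14 mm out from the rim.
- twin_mid (a point): Axis centre, half-way up (60 mm above the counter), of the identical steel beaker that stands loose on the counter, mouth up; z up, x towards its pouring lip. A beaker nested in it rests on the tapered walls with its foot about 44 mm above this one's foot, so its top 44 mm stay proud.
- twin_lip (a point): Tip of the standing beaker's pouring lip, 47 mm out from its axis along x, 117 mm above the counter.
- rest_foot (a point): Fixed sloping wooden rest: the point under the centre of the beaker's foot, 34 mm above the counter, at a foot stop. x points level from the beaker's foot to its mouth, z up. Base plate 165 by 76 mm, from 25 mm behind to 140 mm ahead. V notches carry the beaker from below 24 and 98 mm along its axis, 60 mm wide, over 12 mm below the axis. The beaker lifts straight up off it.
- milk_tin: Bystander: tin 75 mm across, 83 mm tall, standing; origin at the centre of its underside.
- olive_tin: Bystander: tin 60 mm across, 100 mm tall, standing; origin at the centre of its underside.
- honey_jar: Bystander: amber glass jar 64 mm across, 85 mm tall, standing; origin at the centre of its underside.
- calculator: Bystander: flat desk calculator 130 by 85 by 19 mm, long along its x; origin at the centre of its underside.

How it is judged:
By the outcome, as a careful person would: the job done as asked, in the order asked, and still so for the second after the job is handed in, with the robot touching nothing.
It also fails if it takes over 58 s, if anything falls off the work surface, if the arm or the gripper's body presses on something with over 40 N, if the wrist force passes 120 N, or if a joint passes its speed limit or range.

### The arm

A 6-joint arm with a two-finger parallel gripper is mounted at the origin on the work surface. World frame = base frame: x ahead of the robot, y to its left, z up, the work surface at z = 0. Lengths are in m, angles in rad, forces in N, time in s.
With the tool pointing down it reaches from about 0.3 to 0.775 m from the base axis. Payload 14.6 kg.
Tool frame: the origin (TCP) lies midway between the tips of the shut fingers; the grasp point (between the pads) lies 19 mm behind it (ctrl.pinch_z is the distance from the TCP to the grasp point, in m); z points along the fingers, y is the line along which they close (so a half turn about z gives the same grasp; the last joint's range is limited). The gripper opens to 94 mm and grips with 3 to 60 N. Pads are 16 mm wide; open, the fingers measure 119 mm over their backs; the gripper's body (75 mm by 177 mm) begins 78 mm behind the grasp point.
Start: joints at [-1.369, 0.3, 1.521, -0, 1.321, -0.067], TCP at [0.146, -0.53, 0.205] pointing down, gripper open.
Joint ranges: [-3.03, 3.03], [-0.79, 2.21], [0.23, 2.52], [-1.04, 4.18], [0, 3.07], [-2.55, 2.55]. Speed limits (rad/s): [2.22, 2.22, 2.57, 3.14, 3.14, 3.14].

### API

Orientations are given as [roll, pitch, yaw] about the fixed x, y, z axes, in that order (R = Rz(yaw) Ry(pitch) Rx(roll)).
In Python, from station import ctrl gives the robot as it stands.
- The arm moves only by the tool jog_arm, never from a script. Its argument "motion" is a list of rows, each a list of 7 numbers: the shift along the tool's x, y, z in m, then the turn, a rotation vector about the tool's x, y, z in rad, then the opening, from -1 (shut) to 1 (fully open). In form: [[tx, ty, tz, rx, ry, rz, gripper], ...]. A call has 1 to 5 rows; each row shifts and turns the commanded pose from where the row before left it, along the tool's axes as they then stand; what a row does not reach is not made up. A row lasts 1/10 s, in which the tool goes at most 50 mm and 8.59 degrees, less where a joint would pass 70% of its speed; a pose out of reach is approached as far as the arm can. A call is refused whole if a number of a shift passes 0.05 or a number of a turn 0.15, either way. A call with a gripper value outside its range is refused whole. The fingers move at their own pace and stop on an object; "squeeze" is the grip in N (left out, the last holds). Time passes only in rows, so rows that do not move let the fingers close. It gives the time, the measured TCP pose, the force, the opening and the grip force at its end, in the units of the state.
- ctrl.get_obs(): the state, without advancing time (a new reading comes with each control period).
- ctrl.camera(name): name is "scene" or "top"; returns the picture (480x640x3 uint8, red, green, blue); there is no depth.
- ctrl.camera_model(name): a dict with "intrinsics" (3x3 intrinsics, pixels), "k1" (the pictures are not rectified: a ray, as slopes to the right and down, at radius r is drawn at 1 + k1 r^2 times it, then the intrinsics apply), "rvec" (rotation vector, rad) and "tvec" (3), from world to camera coordinates, as OpenCV has them. Camera axes: x right, y down, z forward; pixel columns grow to the right and rows downward; lengths in m; the calibration is good to about 2 mm. A picture is of the moment at which its call begins. camera_model takes no time and is no camera call.
- ctrl.hand_in(): hands the job in; it is judged then, once.
The state is a dict: "time_s": time; "qpos": joint angles; "joint_vel": joint speeds; "tau": joint torques, N m; "ee_pos": TCP position; "eef_rot": TCP orientation; "force": force on the tool from outside, world axes, zero at the start; "moment": the same for the moment, N m; "grip_width": finger opening in m; "grip_force": force on a finger pad.
Only numpy, scipy, OpenCV 4.12 (cv2) and the standard library are available. Lean on these libraries where they do the work, as an engineer would, in place of code of your own. Each camera call takes 0.05 s, during which the arm holds its last target. There are 200 camera calls.

## Working session

There is one attempt and no reset: what is moved stays moved. The work goes in short steps, Python scripts to look and compute and a tool call to move; the robot and the scene stay as the last step left them, time stands still between calls to the robot, and variables do not carry over. Pictures are saved under pics/ and viewed, at most 10 in all, crops included, and the job is handed in when it is done.

Besides the shell and the picture viewer there is one more tool, called after ">>>" as name(argument=value, ...) on one line, values as JSON. jog_arm: Moves the arm, as the interface text tells. Its arguments: {"type":"object","properties":{"motion":{"type":"array"},"squeeze":{"type":"number"}},"required":["motion"]}

```bash
ls; mkdir -p pics
python3 - <<'E'
from station import ctrl
import cv2
for n in("scene","top"):
    cv2.imwrite(f"pics/{n}0.png",ctrl.camera(n)[:,:,::-1]); print(n,ctrl.camera_model(n))
print(ctrl.get_obs(),ctrl.pinch_z)
E
```

```text
pics
scene {'intrinsics': array([[520.78105357,   0.        , 320.04514778],
       [  0.        , 520.78105357, 239.2579877 ],
       [  0.        ,   0.        ,   1.        ]]), 'k1': -0.14669704450918214, 'rvec': array([ 1.29915961,  2.11860472, -1.02784139]), 'tvec': array([ 0.23772862, -0.24177379,  1.46263633])}
top {'intrinsics': array([[570.00135711,   0.        , 333.12519111],
       [  0.        , 570.00135711, 238.41221832],
       [  0.        ,   0.        ,   1.        ]]), 'k1': -0.013174333710295394, 'rvec': array([ 2.1608468 , -2.14963601,  0.14084326]), 'tvec': array([0.01496129, 0.55434746, 1.11616838])}
{'time_s': 0.1, 'qpos': array([-1.36860280e+00,  3.00378661e-01,  1.52150779e+00, -2.14802753e-06,
        1.32070498e+00, -6.65723559e-02]), 'joint_vel': array([ 0.00105336, -0.00139574, -0.00194558,  0.00047573,  0.00020184,
        0.00077624]), 'tau': array([ 1.75032539e-03, -5.32638001e+01, -3.53281438e+01,  7.09602982e-02,
        2.34677747e-02, -6.29976080e-05]), 'ee_pos': array([ 0.14601255, -0.53002352,  0.20496804]), 'eef_rot': array([-3.14059596e+00, -6.43653028e-05,  2.68766380e-01]), 'force': array([-0.32822359, -0.57301205, -0.41107627]), 'moment': array([-0.04862559,  0.00382611, -0.03747085]), 'grip_force': 0.0, 'grip_width': 0.09393385058586907} 0.0188
```

View pics/scene0.png

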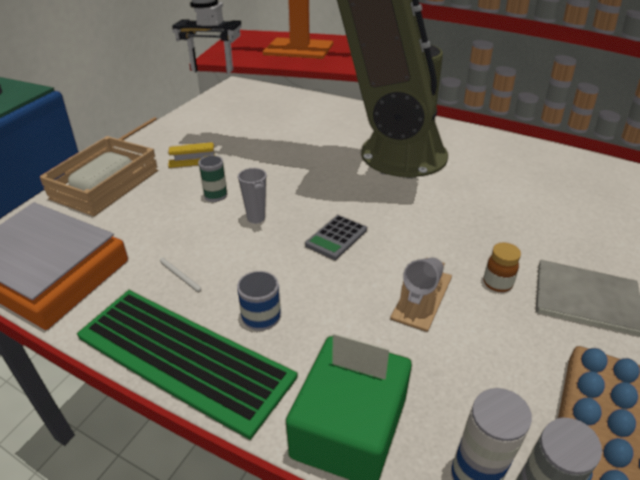

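View pics/top0.png

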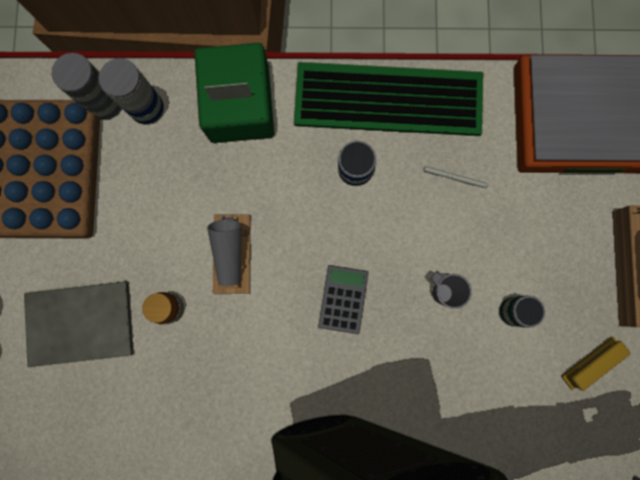

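```bash
cat > h.py <<'E'
import cv2,numpy as np
from station import ctrl
from scipy.optimize import least_squares
class Cam:
    def __init__(s,n):
        m=ctrl.camera_model(n); s.K=m["intrinsics"]; s.d=np.array([m["k1"],0,0,0,0.]); s.rv=m["rvec"]; s.t=m["tvec"]; s.R=cv2.Rodrigues(s.rv)[0]
    def proj(s,P): return cv2.projectPoints(np.asarray(P,float).reshape(-1,1,3),s.rv,s.t,s.K,s.d)[0][:,0]
    def at_z(s,uv,z):
        u=cv2.undistortPoints(np.array(uv,float).reshape(-1,1,2),s.K,s.d)[:,0]
        d=np.c_[u,np.ones(len(u))]@s.R; c=-s.R.T@s.t
        return c+d*((z-c[2])/d[:,2])[:,None]
top,scene=Cam("top"),Cam("scene")
def panel(im,x0,y0,w,h,k):
    o=cv2.resize(im[y0:y0+h,x0:x0+w],None,fx=k,fy=k,interpolation=cv2.INTER_CUBIC)
    for x in range(-(-x0//10)*10,x0+w,10):
        cv2.line(o,((x-x0)*k,0),((x-x0)*k,6),(0,0,255),1); cv2.putText(o,str(x),((x-x0)*k,16),0,.35,(0,0,255),1)
    for y in range(-(-y0//10)*10,y0+h,10):
        cv2.line(o,(0,(y-y0)*k),(6,(y-y0)*k),(0,0,255),1); cv2.putText(o,str(y),(8,(y-y0)*k+4),0,.35,(0,0,255),1)
    return o
E
python3 - <<'E'
from h import *
a=cv2.imread("pics/top0.png");b=cv2.imread("pics/scene0.png")
cv2.imwrite("pics/c1.png",np.hstack([panel(a,190,205,75,98,6),panel(a,420,260,58,98,6)]))
cv2.imwrite("pics/c2.png",np.hstack([panel(b,385,250,75,90,6),panel(b,230,155,55,90,6)]))
E
```

```text
(no output)
```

View pics/c1.png

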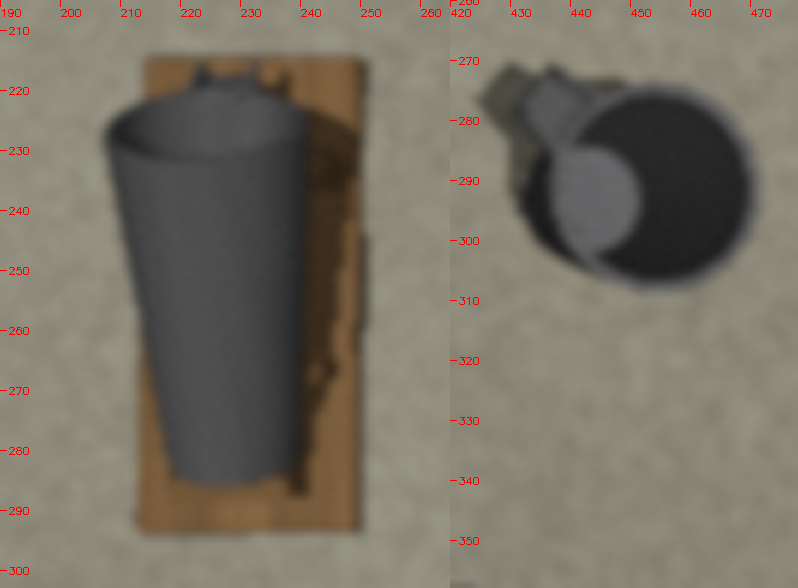

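View pics/c2.png

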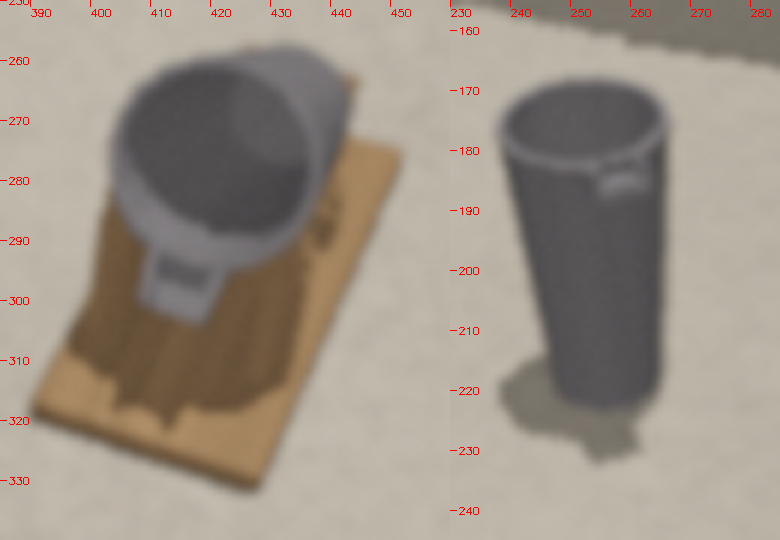

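The pictures show the loose beaker on its rest (top view rim ≈(224,225), foot ≈(229,284); scene lip ≈(414,302)). The twin is upright (top rim centre ≈(454,291), lip ≈(435,274); scene rim ≈(252,176)).

```bash
cat >> h.py <<'E'
from scipy.spatial.transform import Rotation as Ro
th=np.linspace(0,2*np.pi,73)
def circ(r,z): return np.c_[r*np.cos(th),r*np.sin(th),0*th+z]
RIM,FOOT,LIP=circ(.033,.12),circ(.022,0),np.array([[.047,0,.117]])
def ext(p): return np.r_[p.min(0),p.max(0)]
def pose(x,y,z,yaw,tilt): # foot centre; tilt: axis leans forward along yaw, lip under
    return Ro.from_euler("ZY",[yaw,tilt]),np.array([x,y,z])
def resid(P,obs):
    R,t=P; out=[]
    for cam,what,idx,val in obs:
        m={"rim":RIM,"foot":FOOT,"lip":LIP}[what]
        p=cam.proj(R.apply(m)+t); e=p[0] if what=="lip" else ext(p)
        out+=list(e[idx]-np.array(val))
    return np.array(out)
A=[0,1,2,3]
E
cat > fit.py <<'E'
from h import *
tw=[(top,"rim",[1,2,3],[273.9,471.1,308.3]),(top,"lip",[0,1],[435,274.2]),(scene,"rim",A,[238.2,168,266.2,183.3]),(scene,"lip",[0,1],[259.2,185.8]),(scene,"foot",[0,2,3],[246.7,265,223.5])]
bk=[(top,"rim",A,[207.6,219.2,241.2,231.3]),(top,"foot",[0,2,3],[218.3,238.8,286.2]),(scene,"rim",A,[403.3,260.3,439.2,294.5]),(scene,"lip",[0,1],[413.7,302.2])]
c=top.at_z([[454,291],[229,284]],0.08); print(c)
f1=least_squares(lambda q:resid(pose(q[0],q[1],0,q[2],0),tw),[*c[0,:2],.8])
f2=least_squares(lambda q:resid(pose(q[0],q[1],q[2],q[3],np.pi/3),bk),[*c[1,:2],.06,0])
for f in(f1,f2): print(f.x.round(4),f.fun.round(1))
f3=least_squares(lambda q:resid(pose(*q),bk),[*f2.x,np.pi/3]);print(f3.x.round(4))
R,t=pose(*f2.x,np.pi/3)
print("mid",R.apply([0,0,.06])+t,"lip",R.apply(LIP)+t)
# bystanders (top view)
for n,p,z in(("calc",[[328,265],[368,270],[319,329],[360,334]],.019),("honey",[[160,307]],.085),("milk",[[357,162]],.083),("olive",[[523,311]],.1)): print(n,top.at_z(p,z)[:,:2].round(3).tolist())
a=cv2.imread("pics/top0.png");b=cv2.imread("pics/scene0.png"); k=6
def ov(im,cam,x0,y0,w,h,P):
    o=panel(im,x0,y0,w,h,k)
    for m in(RIM,FOOT,np.r_[[[.033,0,.12]],LIP]):
        p=((cam.proj(P[0].apply(m)+P[1])-[x0,y0]+.5)*k).astype(int); cv2.polylines(o,[p.reshape(-1,1,2)],False,(0,255,0),1)
    return o
P1=pose(*f1.x[:2],0,f1.x[2],0);P2=(R,t)
cv2.imwrite("pics/ov.png",np.vstack([np.hstack([ov(a,top,195,210,65,90,P2),ov(b,scene,385,250,65,90,P2)]),])[:600])
cv2.imwrite("pics/ov2.png",np.hstack([ov(a,top,420,260,58,50,P1),ov(b,scene,230,165,58,50,P1)]))
E
python3 fit.py
```

```text
[[ 0.4478407  -0.2149421   0.08      ]
 [ 0.45904441  0.21770785  0.08      ]]
[ 0.4474 -0.2064  0.8695] [-1.3  0.7  0.1 -0.9 -0.1 -0.9 -1.4  0.8 -1.2 -0.7 -0.1  0.5  0.8 -0.2]
[0.4675 0.2277 0.0305 0.0082] [-0.9  0.1  0.1  0.4 -0.8  0.8 -0.2 -0.8 -0.9 -0.4  1.3  0.4 -0.4]
[0.467  0.2275 0.0316 0.01   1.0578]
mid [0.51949612 0.22810936 0.06047023] lip [[0.59235715 0.2287039  0.04826704]]
calc [[0.502, 0.028], [0.492, -0.054], [0.373, 0.045], [0.363, -0.037]]
honey [[0.414, 0.347]]
milk [[0.7, -0.028]]
olive [[0.41, -0.34]]
```

View pics/ov.png

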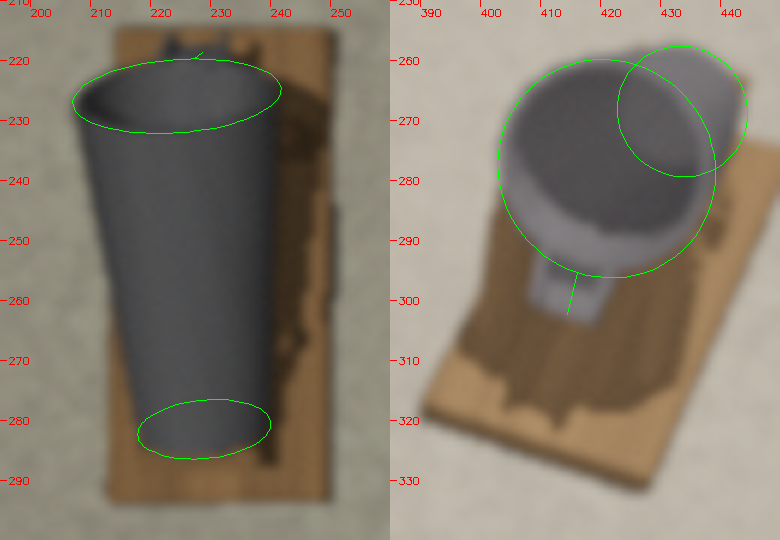

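The overlay matches the beaker to within about 1 px (axis level to world x, foot at z≈0.032). I'll write a planner that converts target poses into tool-frame rows.

```bash
cat >> h.py <<'E'
def toolR(yaw,lean): # lean: rotation about world-y (before yaw) of the downward tool
    return Ro.from_euler("ZYX",[yaw,lean,np.pi])
def plan(wps,g=1,start=None,step=.05,ang=.14):
    o=ctrl.get_obs()
    p,R=start or (o["ee_pos"],Ro.from_euler("xyz",o["eef_rot"])); rows=[]
    for q,S in wps:
        q=np.array(q); rv=(R.inv()*S).as_rotvec()
        n=max(1,int(np.ceil(max(np.linalg.norm(q-p)/step,np.linalg.norm(rv)/ang)-.02)))
        for i in range(n):
            rows.append(np.r_[(R*Ro.from_rotvec(rv*i/n)).inv().apply((q-p)/n),rv/n,g].round(3)+0.)
        p,R=q,S
    for i in range(0,len(rows),5): print([r.tolist() for r in rows[i:i+5]])
E
python3 - <<'E'
from h import *
plan([([.32,-.2,.28],toolR(.1,0)),([.597,.228,.25],toolR(.008,np.pi/6)),([.597,.228,.173],toolR(.008,np.pi/6))])
E
```

```text
[[0.032, -0.034, -0.009, 0.0, 0.0, 0.021, 1.0], [0.031, -0.035, -0.009, 0.0, 0.0, 0.021, 1.0], [0.03, -0.035, -0.009, 0.0, 0.0, 0.021, 1.0], [0.03, -0.036, -0.009, 0.0, 0.0, 0.021, 1.0], [0.029, -0.037, -0.009, 0.0, 0.0, 0.021, 1.0]]
[[0.028, -0.037, -0.009, 0.0, 0.0, 0.021, 1.0], [0.027, -0.038, -0.009, 0.0, 0.0, 0.021, 1.0], [0.027, -0.038, -0.009, 0.0, 0.0, 0.021, 1.0], [0.029, -0.036, 0.003, 0.002, -0.048, 0.008, 1.0], [0.029, -0.036, 0.001, 0.002, -0.048, 0.008, 1.0]]
[[0.028, -0.037, 0.0, 0.002, -0.048, 0.008, 1.0], [0.028, -0.037, -0.001, 0.002, -0.048, 0.008, 1.0], [0.028, -0.037, -0.002, 0.002, -0.048, 0.008, 1.0], [0.027, -0.037, -0.004, 0.002, -0.048, 0.008, 1.0], [0.027, -0.038, -0.005, 0.002, -0.048, 0.008, 1.0]]
[[0.026, -0.038, -0.006, 0.002, -0.048, 0.008, 1.0], [0.026, -0.038, -0.007, 0.002, -0.048, 0.008, 1.0], [0.025, -0.038, -0.008, 0.002, -0.048, 0.008, 1.0], [0.024, -0.038, -0.009, 0.002, -0.048, 0.008, 1.0], [0.019, 0.0, 0.033, 0.0, 0.0, 0.0, 1.0]]
[[0.019, 0.0, 0.033, 0.0, 0.0, 0.0, 1.0]]
```

>>> jog_arm(motion=[[0.032,-0.034,-0.009,0,0,0.021,1],[0.031,-0.035,-0.009,0,0,0.021,1],[0.03,-0.035,-0.009,0,0,0.021,1],[0.03,-0.036,-0.009,0,0,0.021,1],[0.029,-0.037,-0.009,0,0,0.021,1]])

```text
time_s: 0.6
ee_pos: [0.2548, -0.3217, 0.2506]
eef_rot: [-3.141, 0.0, 0.162]
force: [1.6, -0.9, 0.2]
grip_width: 0.0937
grip_force: 0.0
```

>>> jog_arm(motion=[[0.028,-0.037,-0.009,0,0,0.021,1],[0.027,-0.038,-0.009,0,0,0.021,1],[0.027,-0.038,-0.009,0,0,0.021,1],[0.029,-0.036,0.003,0.002,-0.048,0.008,1],[0.029,-0.036,0.001,0.002,-0.048,0.008,1]])

```text
time_s: 1.1
ee_pos: [0.3706, -0.121, 0.2726]
eef_rot: [-3.14, 0.096, 0.084]
force: [0.1, -0.5, 0.7]
grip_width: 0.094
grip_force: 0.0
```

>>> jog_arm(motion=[[0.028,-0.037,0,0.002,-0.048,0.008,1],[0.028,-0.037,-0.001,0.002,-0.048,0.008,1],[0.028,-0.037,-0.002,0.002,-0.048,0.008,1],[0.027,-0.037,-0.004,0.002,-0.048,0.008,1],[0.027,-0.038,-0.005,0.002,-0.048,0.008,1]])

```text
time_s: 1.6
ee_pos: [0.4959, 0.0742, 0.2581]
eef_rot: [-3.137, 0.339, 0.045]
force: [0.6, -1.2, 1.2]
grip_width: 0.094
grip_force: 0.0
```

>>> jog_arm(motion=[[0.026,-0.038,-0.006,0.002,-0.048,0.008,1],[0.026,-0.038,-0.007,0.002,-0.048,0.008,1],[0.025,-0.038,-0.008,0.002,-0.048,0.008,1],[0.024,-0.038,-0.009,0.002,-0.048,0.008,1],[0,0,0,0,0,0,1]])

```text
time_s: 2.1
ee_pos: [0.5931, 0.2251, 0.2407]
eef_rot: [3.139, 0.53, 0.013]
force: [-0.2, -1.5, -1.5]
grip_width: 0.0936
grip_force: 0.0
```

Run:
```python
from h import *
o=ctrl.get_obs(); print(o["ee_pos"],o["eef_rot"],o["qpos"])
S=toolR(.008,np.pi/6)
plan([([.597,.228,.173],S),([.532,.228,.061],S)])
```

```text
[0.59311541 0.22511025 0.24067684] [3.13859259 0.52982266 0.01329982] [0.25456983 0.83824037 0.70975601 0.13752314 2.10714549 1.85054479]
[[0.019, -0.002, 0.028, 0.003, 0.003, 0.002, 1.0], [0.019, -0.001, 0.028, 0.003, 0.003, 0.002, 1.0], [0.0, 0.0, 0.043, 0.0, 0.0, 0.0, 1.0], [0.0, 0.0, 0.043, 0.0, 0.0, 0.0, 1.0], [0.0, 0.0, 0.043, 0.0, 0.0, 0.0, 1.0]]
```

>>> jog_arm(motion=[[0.019,-0.002,0.028,0.003,0.003,0.002,1],[0.019,-0.001,0.028,0.003,0.003,0.002,1],[0,0,0.03,0,0,0,1],[0,0,0.03,0,0,0,1],[0,0,0,0,0,0,1]])

```text
time_s: 2.6
ee_pos: [0.5652, 0.224, 0.1247]
eef_rot: [-3.141, 0.521, 0.006]
force: [0.4, -0.4, 0.8]
grip_width: 0.0939
grip_force: 0.0
```

>>> jog_arm(motion=[[0,0,0.02,0,0,0,1],[0,0,0.02,0,0,0,1],[0,0,0.02,0,0,0,1],[0,0,0.008,0,0,0,1],[0,0,0,0,0,0,1]])

```text
time_s: 3.1
ee_pos: [0.5345, 0.2246, 0.0689]
eef_rot: [-3.139, 0.515, 0.007]
force: [0.3, 0.3, 1.7]
grip_width: 0.0941
grip_force: 0.0
```

Run:
```python
from h import *
o=ctrl.get_obs(); print(o["ee_pos"],o["eef_rot"],o["force"])
b=ctrl.camera("scene")[:,:,::-1].copy();a=ctrl.camera("top")[:,:,::-1].copy()
cv2.imwrite("pics/g.png",np.hstack([panel(b,370,220,100,120,4),panel(a,180,190,100,120,4)]))
```

```text
[0.53447064 0.22455621 0.06892056] [-3.13896827  0.51471533  0.0065339 ] [0.27315867 0.30238353 1.73160032]
```

View pics/g.png

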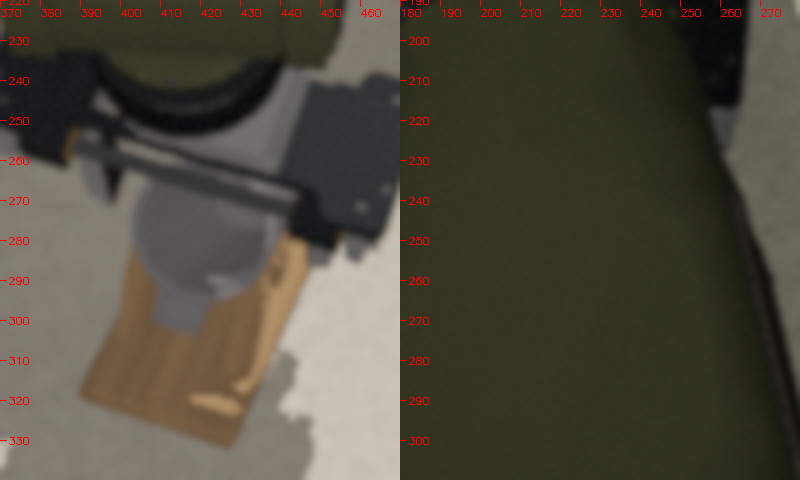

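Scene view: the fingers straddle the beaker (rim ≈(420,277)), and the rest is clear. I'll correct 4 mm sideways, go 8 mm deeper, then close.

>>> jog_arm(motion=[[0,-0.004,0.008,0,0,0,1],[0,0,0,0,0,0,1],[0,0,0,0,0,0,0.4],[0,0,0,0,0,0,0.3],[0,0,0,0,0,0,0.2]], squeeze=25)

```text
time_s: 3.7
ee_pos: [0.5304, 0.2286, 0.0615]
eef_rot: [-3.139, 0.515, 0.007]
force: [-0.9, 0.1, -0.5]
grip_width: 0.0734
grip_force: 0.0
```

>>> jog_arm(motion=[[0,0,0,0,0,0,-1],[0,0,0,0,0,0,-1],[0,0,0,0,0,0,-1],[0,0,0,0,0,0,-1],[0,0,0,0,0,0,-1]])

```text
time_s: 4.2
ee_pos: [0.5304, 0.2278, 0.0615]
eef_rot: [-3.141, 0.515, 0.006]
force: [-0.1, -5.8, 1.8]
grip_width: 0.0612
grip_force: 24.6
```

>>> jog_arm(motion=[[-0.005,0,-0.009,0,0,0,-1],[-0.01,0,-0.017,0,0,0,-1],[-0.02,0,-0.035,0,0,0,-1],[-0.02,0,-0.035,0,0,0,-1],[-0.02,0,-0.035,0,0,0,-1]])

```text
time_s: 4.7
ee_pos: [0.5292, 0.2284, 0.2144]
eef_rot: [-3.139, 0.515, 0.007]
force: [1.0, 0.1, -2.5]
grip_width: 0.0611
grip_force: 24.4
```

Run:
```python
from h import *
o=ctrl.get_obs(); print(o["ee_pos"],o["eef_rot"],o["force"],o["grip_width"])
p,R=o["ee_pos"],Ro.from_euler("xyz",o["eef_rot"])
plan([(p+[0,-.06,.03],R),([.56,.10,.21],toolR(.0,.515-np.pi/3))],g=-1,ang=.1)
```

```text
[0.52917923 0.22835905 0.21439955] [-3.13879826  0.514592    0.00688822] [ 0.96013069  0.14821635 -2.50936998] 0.06106910164863027
[[-0.008, 0.03, -0.013, 0.0, 0.0, 0.0, -1.0], [-0.008, 0.03, -0.013, 0.0, 0.0, 0.0, -1.0], [0.004, 0.006, 0.001, 0.0, 0.095, 0.001, -1.0], [0.004, 0.006, 0.002, 0.0, 0.095, 0.001, -1.0], [0.004, 0.006, 0.002, 0.0, 0.095, 0.001, -1.0]]
[[0.003, 0.006, 0.002, 0.0, 0.095, 0.001, -1.0], [0.003, 0.006, 0.003, 0.0, 0.095, 0.001, -1.0], [0.003, 0.006, 0.003, 0.0, 0.095, 0.001, -1.0], [0.003, 0.006, 0.003, 0.0, 0.095, 0.001, -1.0], [0.002, 0.006, 0.004, 0.0, 0.095, 0.001, -1.0]]
[[0.002, 0.006, 0.004, 0.0, 0.095, 0.001, -1.0], [0.002, 0.006, 0.004, 0.0, 0.095, 0.001, -1.0], [0.001, 0.006, 0.004, 0.0, 0.095, 0.001, -1.0]]
```

>>> jog_arm(motion=[[-0.008,0.03,-0.013,0,0,0,-1],[-0.008,0.03,-0.013,0,0,0,-1],[0.004,0.006,0.001,0,0.095,0.001,-1],[0.004,0.006,0.002,0,0.095,0.001,-1],[0.004,0.006,0.002,0,0.095,0.001,-1]])

```text
time_s: 5.2
ee_pos: [0.5379, 0.1499, 0.2337]
eef_rot: [-3.14, 0.225, 0.003]
force: [0.3, 1.0, -3.2]
grip_width: 0.0612
grip_force: 24.5
```

>>> jog_arm(motion=[[0.003,0.006,0.002,0,0.095,0.001,-1],[0.003,0.006,0.003,0,0.095,0.001,-1],[0.003,0.006,0.003,0,0.095,0.001,-1],[0.003,0.006,0.003,0,0.095,0.001,-1],[0.002,0.006,0.004,0,0.095,0.001,-1]])

```text
time_s: 5.7
ee_pos: [0.5513, 0.1202, 0.2184]
eef_rot: [-3.14, -0.25, -0.003]
force: [0.7, 0.0, -3.1]
grip_width: 0.0613
grip_force: 24.6
```

>>> jog_arm(motion=[[0.002,0.006,0.004,0,0.095,0.001,-1],[0.002,0.006,0.004,0,0.095,0.001,-1],[0.001,0.006,0.004,0,0.095,0.001,-1],[0,0,0,0,0,0,-1],[0,0,0,0,0,0,-1]])

```text
time_s: 6.2
ee_pos: [0.5599, 0.1024, 0.2085]
eef_rot: [-3.139, -0.528, -0.007]
force: [-0.2, -0.7, -1.3]
grip_width: 0.0612
grip_force: 24.7
```

Run:
```python
from h import *
o=ctrl.get_obs(); print(o["ee_pos"],o["eef_rot"],o["force"],o["grip_width"])
R=toolR(.0,.515-np.pi/3)
plan([([.56,.10,.082],R)],g=-1,step=.03)
b=ctrl.camera("scene")[:,:,::-1].copy();a=ctrl.camera("top")[:,:,::-1].copy()
cv2.imwrite("pics/up.png",np.hstack([panel(b,330,150,100,140,4),panel(a,230,130,100,140,4)]))
```

```text
[0.55989504 0.10243774 0.20846511] [-3.13866893 -0.52812064 -0.00689654] [-0.17260221 -0.69593197 -1.27441895] 0.0612233846382544
[[-0.013, 0.001, 0.022, 0.0, 0.001, -0.001, -1.0], [-0.013, 0.001, 0.022, 0.0, 0.001, -0.001, -1.0], [-0.013, 0.001, 0.022, 0.0, 0.001, -0.001, -1.0], [-0.013, 0.001, 0.022, 0.0, 0.001, -0.001, -1.0], [-0.013, 0.001, 0.022, 0.0, 0.001, -0.001, -1.0]]
```

View pics/up.png

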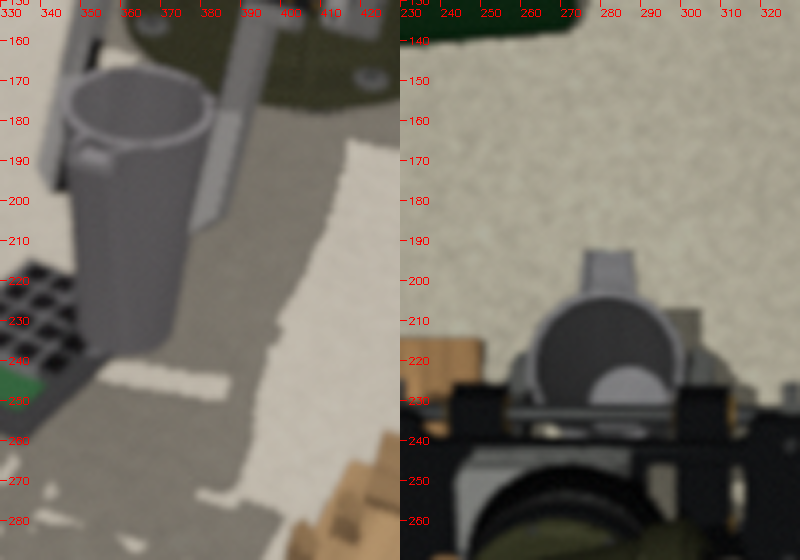

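The beaker is upright in both views (lip towards +x, scene rim ≈(365,176), foot ≈(361,237)). Contact is expected at TCP z≈0.070, so I'll lower it.

>>> jog_arm(motion=[[-0.013,0.001,0.022,0,0.001,-0.001,-1],[-0.013,0.001,0.022,0,0.001,-0.001,-1],[-0.013,0,0.022,0,0,-0.001,-1],[-0.013,0,0.022,0,0,-0.001,-1],[-0.01,0,0.017,0,0,-0.001,-1]])

```text
time_s: 6.8
ee_pos: [0.56, 0.1006, 0.0845]
eef_rot: [3.141, -0.53, -0.001]
force: [0.8, -1.1, -2.1]
grip_width: 0.0611
grip_force: 24.7
```

>>> jog_arm(motion=[[0,0,0,0,0,0,-1],[-0.001,0,0.002,0,0,0,-1],[-0.001,0,0.002,0,0,0,-1],[-0.001,0,0.002,0,0,0,-1],[0,0,0,0,0,0,-1]])

```text
time_s: 7.3
ee_pos: [0.5605, 0.1005, 0.0796]
eef_rot: [3.141, -0.533, -0.001]
force: [0.3, 0.7, -3.0]
grip_width: 0.0612
grip_force: 24.7
```

>>> jog_arm(motion=[[-0.001,0,0.002,0,0,0,-1],[-0.001,0,0.002,0,0,0,-1],[-0.001,0,0.001,0,0,0,-1],[0,0,0,0,0,0,-1]])

```text
time_s: 7.7
ee_pos: [0.5601, 0.1004, 0.073]
eef_rot: [3.141, -0.532, -0.001]
force: [0.7, -0.3, -2.6]
grip_width: 0.0612
grip_force: 24.7
```

>>> jog_arm(motion=[[-0.0005,0,0.001,0,0,0,-1],[-0.0005,0,0.001,0,0,0,-1],[0,0,0,0,0,0,-1]])

```text
time_s: 8.0
ee_pos: [0.5603, 0.1004, 0.0709]
eef_rot: [3.141, -0.532, -0.001]
force: [-0.1, -0.1, -3.0]
grip_width: 0.0613
grip_force: 24.7
```

>>> jog_arm(motion=[[-0.0005,0,0.001,0,0,0,-1],[0,0,0,0,0,0,-1]])

```text
time_s: 8.2
ee_pos: [0.5604, 0.1005, 0.0698]
eef_rot: [3.141, -0.532, -0.001]
force: [-0.1, 0.8, -2.3]
grip_width: 0.0614
grip_force: 24.7
```

>>> jog_arm(motion=[[-0.0005,0,0.001,0,0,0,-1],[0,0,0,0,0,0,-1]])

```text
time_s: 8.4
ee_pos: [0.5606, 0.1005, 0.0689]
eef_rot: [3.141, -0.532, -0.001]
force: [-0.5, 0.6, -1.2]
grip_width: 0.0614
grip_force: 24.7
```

>>> jog_arm(motion=[[-0.0005,0,0.001,0,0,0,-1],[0,0,0,0,0,0,-1]])

```text
time_s: 8.6
ee_pos: [0.5615, 0.1005, 0.0689]
eef_rot: [-3.141, -0.535, -0.001]
force: [-2.1, -1.7, 6.8]
grip_width: 0.0609
grip_force: 24.4
```

Contact with the counter. I'll release gently.

>>> jog_arm(motion=[[0,0,-0.0005,0,0,0,-1],[0,0,0,0,0,0,0.35],[0,0,0,0,0,0,0.5],[0,0,0,0,0,0,0.8],[0,0,0,0,0,0,1]])

```text
time_s: 9.1
ee_pos: [0.5603, 0.1005, 0.068]
eef_rot: [3.141, -0.532, -0.001]
force: [0.4, -0.4, -0.7]
grip_width: 0.0833
grip_force: 0.0
```

>>> jog_arm(motion=[[0,0,0,0,0,0,1],[0,0,-0.02,0,0,0,1],[0,0,-0.03,0,0,0,1],[0,0,-0.04,0,0,0,1],[0,0,-0.04,0,0,0,1]])

```text
time_s: 9.6
ee_pos: [0.4933, 0.1005, 0.1809]
eef_rot: [3.141, -0.531, -0.001]
force: [1.1, -0.2, 0.9]
grip_width: 0.0939
grip_force: 0.0
```

>>> jog_arm(motion=[[0,0,-0.04,0,0,0,1],[0,0,-0.04,0,0,0,1],[0,0,-0.04,0,0,0,1],[0,0,0,0,0,0,1]])

```text
time_s: 10.0
ee_pos: [0.4333, 0.101, 0.2886]
eef_rot: [-3.14, -0.54, -0.001]
force: [0.9, 0.4, 0.6]
grip_width: 0.0937
grip_force: 0.0
```

Run:
```python
from h import *
o=ctrl.get_obs(); print(o["ee_pos"],o["eef_rot"])
b=ctrl.camera("scene")[:,:,::-1].copy();a=ctrl.camera("top")[:,:,::-1].copy()
cv2.imwrite("pics/s1.png",b);cv2.imwrite("pics/t1.png",a)
cv2.imwrite("pics/st.png",np.hstack([panel(b,325,200,80,95,5),panel(a,240,170,80,95,5)]))
```

```text
[0.43332756 0.10099277 0.2885645 ] [-3.13982084e+00 -5.40083973e-01 -1.15824311e-03]
```

View pics/st.png

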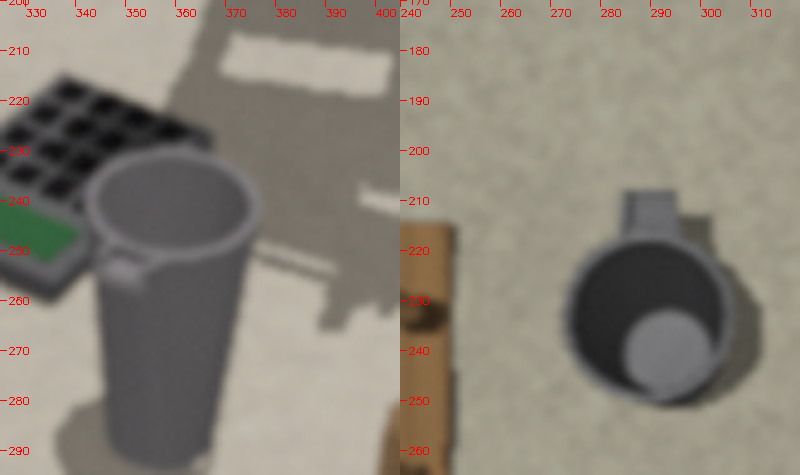

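Both views show the beaker standing upright and released (top rim ≈(289,234), lip ≈(290,208)). Next I'll fit its pose, refit the twin, and plan the vertical grasp.

Run:
```python
from h import *
import re
src=open("fit.py").read(); exec(src.split("bk=")[0].split("\n",1)[1])
def sh(o): return [(c,w,i,np.array(v)-.45) for c,w,i,v in o]
b2=[(top,"rim",A,[272.6,217,306,250.4]),(top,"lip",[0,1],[290,208]),(scene,"rim",A,[342,229,377.4,252]),(scene,"lip",[0,1],[349.6,254])]
for o,g in((tw,[.447,-.206,.87]),(b2,[.55,.1,0])):
    for cam in(None,top,scene):
        ob=[q for q in sh(o) if cam is None or q[0] is cam]
        f=least_squares(lambda q:resid(pose(q[0],q[1],0,q[2],0),ob),g,loss="soft_l1"); print(f.x.round(4),f.fun.round(1))
plan([([.49,.1,.30],toolR(0,-.2)),([.552,.1005,.26],toolR(0,0))])
```

```text
[ 0.4481 -0.207   0.882 ] [-1.2  1.4  0.1 -0.4  0.2 -0.8 -0.9  0.9 -0.7 -0.4  0.4  0.5  0.9  0.4]
[ 0.4466 -0.205   0.8144] [-0.4  0.4  0.9 -0.4 -0.3]
[ 0.4493 -0.2076  0.9302] [-1.4 -0.7  0.3 -0.5  0.1  0.4  0.   0.4  0.6]
[0.5538 0.1002 0.0023] [-0.5 -1.3  1.3  0.2  0.1  0.7  0.3  0.   0.4 -0.9 -0.1  1.6]
[ 0.5538  0.101  -0.0106] [-0.9 -1.3  0.9  0.2  0.   0.7]
[0.5536 0.0997 0.0044] [ 0.1 -0.1  0.2 -1.1 -0.3  1.5]
[[0.019, 0.0, 0.005, 0.0, -0.111, 0.0, 1.0], [0.019, 0.0, 0.003, 0.0, -0.111, 0.0, 1.0], [0.02, 0.0, 0.001, 0.0, -0.111, 0.0, 1.0], [0.026, 0.0, 0.026, 0.0, -0.1, 0.0, 1.0], [0.029, 0.0, 0.023, 0.0, -0.1, 0.0, 1.0]]
```

Run:
```python
from h import *
def lipang(fn,cam,c,guess,th):
    im=cv2.imread(fn).astype(float); im=cv2.resize(im,None,fx=4,fy=4,interpolation=cv2.INTER_CUBIC)
    v,u=np.mgrid[0:im.shape[0],0:im.shape[1]]
    uv0=cam.proj([[*c,.117]])[0]; s=(abs(u/4-.375-uv0[0])<40)&(abs(v/4-.375-uv0[1])<40)
    uv=np.c_[u[s],v[s]]/4-.375; P=cam.at_z(uv,.117)[:,:2]-c
    ch=im[s][:,2]-im[s][:,0]; r=np.hypot(*P.T); a=np.angle(np.exp(1j*(np.arctan2(P[:,1],P[:,0])-guess)))
    w=(ch<th)&(r>.037)&(r<.05)&(abs(a)<.5)
    q=P[w]; print(fn,th,w.sum(),"yaw",(guess+np.median(a[w])).round(3),(guess+a[w].mean()).round(3),"rmax",r[w].max().round(4), "p10/90",np.percentile(a[w],[5,95]).round(2))
for th in(6,10,14):
    lipang("pics/top0.png",top,np.array([.4475,-.2060]),.87,th)
    lipang("pics/t1.png",top,np.array([.5538,.1005]),0,th)
```

```text
pics/top0.png 6 1171 yaw 0.917 0.914 rmax 0.0491 p10/90 [-0.2   0.28]
pics/t1.png 6 952 yaw -0.001 -0.0 rmax 0.0479 p10/90 [-0.23  0.22]
pics/top0.png 10 1484 yaw 0.942 0.94 rmax 0.05 p10/90 [-0.21  0.34]
pics/t1.png 10 1092 yaw -0.002 -0.003 rmax 0.0485 p10/90 [-0.25  0.24]
pics/top0.png 14 1831 yaw 0.978 0.977 rmax 0.05 p10/90 [-0.22  0.44]
pics/t1.png 14 1362 yaw -0.02 -0.032 rmax 0.0493 p10/90 [-0.41  0.25]
```

>>> jog_arm(motion=[[0.019,0,0.005,0,-0.111,0,1],[0.019,0,0.003,0,-0.111,0,1],[0.02,0,0.001,0,-0.111,0,1],[0.026,0,0.026,0,-0.1,0,1],[0.03,0,0.023,0,-0.1,0,1]])

```text
time_s: 10.6
ee_pos: [0.5545, 0.1002, 0.2565]
eef_rot: [3.141, 0.006, -0.001]
force: [-0.0, 0.2, 0.6]
grip_width: 0.0942
grip_force: 0.0
```

>>> jog_arm(motion=[[0,0,0,0,0,0,1],[0,0,0,0,0,0,1]])

```text
time_s: 10.8
ee_pos: [0.5535, 0.1002, 0.2544]
eef_rot: [3.141, 0.008, -0.002]
force: [-1.3, 0.9, 0.6]
grip_width: 0.094
grip_force: 0.0
```

Run:
```python
from h import *
R=toolR(0,0); o=ctrl.get_obs(); print(o["ee_pos"],o["eef_rot"])
plan([([.5537,.1003,.16],R)],step=.03); print(); plan([([.5537,.1003,.16],R),([.5537,.1003,.083],R)],step=.03)
```

```text
[0.5534573  0.10015467 0.25441452] [ 3.14052192e+00  7.52204280e-03 -1.64680827e-03]
[[0.0, 0.0, 0.024, 0.0, 0.002, 0.0, 1.0], [0.0, 0.0, 0.024, 0.0, 0.002, 0.0, 1.0], [0.0, 0.0, 0.024, 0.0, 0.002, 0.0, 1.0], [0.0, 0.0, 0.024, 0.0, 0.002, 0.0, 1.0]]

[[0.0, 0.0, 0.024, 0.0, 0.002, 0.0, 1.0], [0.0, 0.0, 0.024, 0.0, 0.002, 0.0, 1.0], [0.0, 0.0, 0.024, 0.0, 0.002, 0.0, 1.0], [0.0, 0.0, 0.024, 0.0, 0.002, 0.0, 1.0], [0.0, 0.0, 0.026, 0.0, 0.0, 0.0, 1.0]]
[[0.0, 0.0, 0.026, 0.0, 0.0, 0.0, 1.0], [0.0, 0.0, 0.026, 0.0, 0.0, 0.0, 1.0]]
```

>>> jog_arm(motion=[[0,0,0.03,0,0.002,0,1],[0,0,0.03,0,0.002,0,1],[0,0,0.03,0,0.002,0,1],[0,0,0.03,0,0.002,0,1],[0,0,0,0,0,0,1]])

```text
time_s: 11.3
ee_pos: [0.5513, 0.1004, 0.137]
eef_rot: [3.141, -0.005, -0.001]
force: [-0.2, -0.3, -0.5]
grip_width: 0.0943
grip_force: 0.0
```

>>> jog_arm(motion=[[0,0,0.02,0,0,0,1],[0,0,0.02,0,0,0,1],[0,0,0.01,0,0,0,1],[0,0,0,0,0,0,1],[0,0,0,0,0,0,1]])

```text
time_s: 11.8
ee_pos: [0.5543, 0.1006, 0.0906]
eef_rot: [-3.142, -0.009, -0.001]
force: [-0.1, -0.1, 0.7]
grip_width: 0.0939
grip_force: 0.0
```

>>> jog_arm(motion=[[0,0,0.007,0,-0.009,0,1],[0,0,0,0,0,0,1]])

```text
time_s: 12.0
ee_pos: [0.5538, 0.1005, 0.0818]
eef_rot: [3.141, 0.002, -0.001]
force: [0.8, 0.8, -0.0]
grip_width: 0.094
grip_force: 0.0
```

>>> jog_arm(motion=[[0,0,0,0,0,0,0.6],[0,0,0,0,0,0,0.5],[0,0,0,0,0,0,0.4],[0,0,0,0,0,0,0.3],[0,0,0,0,0,0,0.2]], squeeze=20)

```text
time_s: 12.5
ee_pos: [0.5538, 0.1004, 0.082]
eef_rot: [3.141, 0.002, -0.001]
force: [-0.5, -0.9, 1.2]
grip_width: 0.0656
grip_force: 20.0
```

>>> jog_arm(motion=[[0,0,0,0,0,0,0],[0,0,0,0,0,0,-1],[0,0,0,0,0,0,-1],[0,0,0,0,0,0,-1]])

```text
time_s: 12.9
ee_pos: [0.5538, 0.1004, 0.082]
eef_rot: [3.141, 0.002, -0.001]
force: [-0.1, -1.4, 2.3]
grip_width: 0.0655
grip_force: 20.0
```

>>> jog_arm(motion=[[0,0,-0.005,0,0,0,-1],[0,0,-0.015,0,0,0,-1],[0,0,-0.03,0,0,0,-1],[0,0,-0.04,0,0,0,-1],[0,0,-0.04,0,0,0,-1]])

```text
time_s: 13.4
ee_pos: [0.5534, 0.1006, 0.213]
eef_rot: [3.142, 0.003, -0.001]
force: [-0.1, -0.2, -3.1]
grip_width: 0.0654
grip_force: 20.0
```

>>> jog_arm(motion=[[0,0,-0.03,0,0,0,-1],[0,0,-0.02,0,0,0,-1],[0,0,0,0,0,0,-1]])

```text
time_s: 13.7
ee_pos: [0.5547, 0.1008, 0.2645]
eef_rot: [-3.141, -0.002, -0.001]
force: [0.1, -0.4, -2.8]
grip_width: 0.0661
grip_force: 20.0
```

Run:
```python
from h import *
o=ctrl.get_obs(); print(o["ee_pos"],o["eef_rot"],o["grip_width"])
plan([([.448,-.2065,.26],toolR(.9,0))],g=-1,step=.035,ang=.1)
```

```text
[0.55468142 0.10075206 0.26449975] [-3.14107322e+00 -2.36752301e-03 -6.96636120e-04] 0.0660950886153995
[[-0.011, 0.031, 0.0, 0.0, 0.0, -0.09, -1.0], [-0.013, 0.03, 0.0, 0.0, 0.0, -0.09, -1.0], [-0.016, 0.028, 0.0, 0.0, 0.0, -0.09, -1.0], [-0.018, 0.027, 0.0, 0.0, 0.0, -0.09, -1.0], [-0.021, 0.025, 0.0, 0.0, 0.0, -0.09, -1.0]]
[[-0.023, 0.023, 0.0, 0.0, 0.0, -0.09, -1.0], [-0.025, 0.021, 0.0, 0.0, 0.0, -0.09, -1.0], [-0.027, 0.019, 0.0, 0.0, 0.0, -0.09, -1.0], [-0.028, 0.016, 0.0, 0.0, 0.0, -0.09, -1.0], [-0.03, 0.013, 0.0, 0.0, 0.0, -0.09, -1.0]]
```

>>> jog_arm(motion=[[-0.011,0.031,0,0,0,-0.09,-1],[-0.013,0.03,0,0,0,-0.09,-1],[-0.016,0.028,0,0,0,-0.09,-1],[-0.018,0.027,0,0,0,-0.09,-1],[-0.021,0.025,0,0,0,-0.09,-1]], squeeze=25)

```text
time_s: 14.2
ee_pos: [0.4999, -0.0544, 0.2603]
eef_rot: [-3.139, 0.004, 0.453]
force: [0.2, -0.6, -2.7]
grip_width: 0.0652
grip_force: 25.0
```

>>> jog_arm(motion=[[-0.023,0.023,0,0,0,-0.09,-1],[-0.025,0.021,0,0,0,-0.09,-1],[-0.027,0.019,0,0,0,-0.09,-1],[-0.028,0.016,0,0,0,-0.09,-1],[-0.03,0.013,0,0,0,-0.09,-1]])

```text
time_s: 14.7
ee_pos: [0.4461, -0.2083, 0.2605]
eef_rot: [-3.138, 0.001, 0.903]
force: [-0.0, -0.6, -2.4]
grip_width: 0.0655
grip_force: 25.0
```

>>> jog_arm(motion=[[0,0,0,0,0,0,-1],[0,0,0,0,0,0,-1],[0,0,0,0,0,0,-1]])

```text
time_s: 15.0
ee_pos: [0.4471, -0.2068, 0.2613]
eef_rot: [-3.139, 0.001, 0.899]
force: [0.0, -0.6, -2.2]
grip_width: 0.0656
grip_force: 25.0
```

Run:
```python
from h import *
o=ctrl.get_obs(); print(o["ee_pos"],o["eef_rot"],o["force"],o["grip_width"])
b=ctrl.camera("scene")[:,:,::-1].copy();a=ctrl.camera("top")[:,:,::-1].copy()
cv2.imwrite("pics/s2.png",b);cv2.imwrite("pics/t2.png",a)
cv2.imwrite("pics/nb.png",np.hstack([panel(b,210,80,85,150,4),panel(a,400,220,110,150,4)]))
```

```text
[ 0.44713467 -0.20675227  0.2613359 ] [-3.13904585e+00  1.25431556e-03  8.98716253e-01] [ 0.00877111 -0.55062884 -2.21383974] 0.06555830187003676
```

View pics/nb.png

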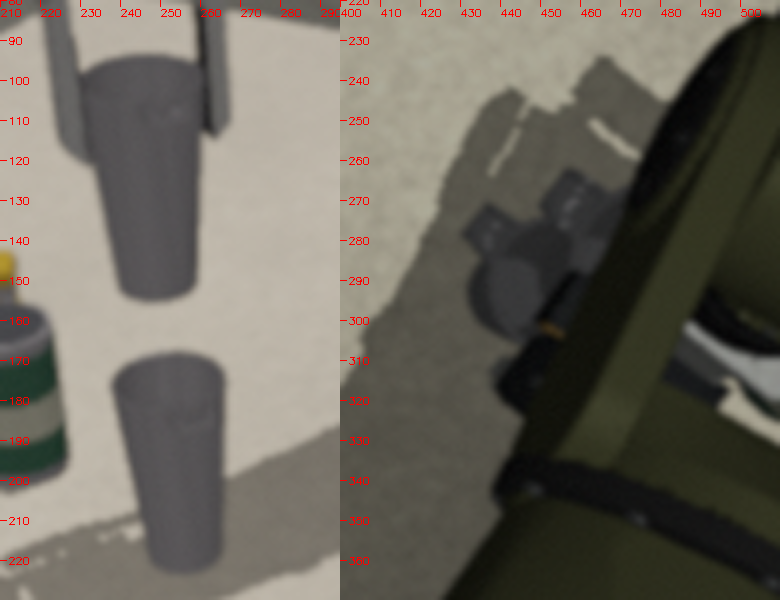

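The scene view shows the held beaker upright (foot ≈(249,154)) above the twin (rim ≈(252,176)). In the top view the two lip tips, ≈(454,267) and ≈(434,275), are parallel. Next I'll measure the relative offset.

Run:
```python
from h import *
p=ctrl.get_obs()["ee_pos"]
held=[(scene,"foot",[0,2,3],[239.5,259.5,155]),(scene,"rim",[0,2,1],[230,260,93.7]),(top,"lip",[0,1],[453.7,266.7])]
twin=[(scene,"foot",[0,2,3],[246.7,265.8,223.5]),(scene,"rim",[0,2,1],[238,266.2,167.8]),(top,"lip",[0,1],[434,274.7])]
sh=lambda o:[(c,w,i,np.array(v)-.4) for c,w,i,v in o]
zf=p[2]-.082
for o,z,g in((held,zf,p),(twin,0,p)):
    for k in(5,2,3):
        ob=sh(o)[:k] if k!=5 else sh(o)
        ob=sh(o)[:2] if k==2 else ob
        f=least_squares(lambda q:resid(pose(q[0],q[1],z,.9 if k==2 else q[2],0),ob),[p[0],p[1],.9]); print(k,f.x.round(4),f.fun.round(1))
```

```text
5 [ 0.4494 -0.2064  0.9275] [ 0.   0.5  1.2 -1.5  1.1 -1.   0.2  0.1]
2 [ 0.448  -0.2074  0.9   ] [ 0.   0.4  0.9 -1.5  1.1 -1.3]
3 [ 0.4494 -0.2064  0.9275] [ 0.   0.5  1.2 -1.5  1.1 -1.   0.2  0.1]
5 [ 0.4487 -0.207   0.9182] [ 0.3 -0.1  0.5 -0.9  0.7 -0.6 -0.  -0. ]
2 [ 0.4488 -0.207   0.9   ] [ 0.3 -0.1  0.5 -0.9  0.7 -0.6]
3 [ 0.4487 -0.207   0.9182] [ 0.3 -0.1  0.5 -0.9  0.7 -0.6 -0.  -0. ]
```

Held beaker and twin agree to within 1 mm and 0.01 rad, so I'll lower it straight down.

>>> jog_arm(motion=[[0,0,0.02,0,0,0,-1],[0,0,0.02,0,0,0,-1],[0,0,0.015,0,0,0,-1],[0,0,0,0,0,0,-1],[0,0,0,0,0,0,-1]])

```text
time_s: 15.6
ee_pos: [0.4473, -0.2072, 0.2076]
eef_rot: [-3.141, 0.001, 0.9]
force: [0.2, 0.3, -2.1]
grip_width: 0.0655
grip_force: 25.0
```

>>> jog_arm(motion=[[0,0,0.01,0,0,0,-1],[0,0,0.01,0,0,0,-1],[0,0,0.01,0,0,0,-1],[0,0,0,0,0,0,-1],[0,0,0,0,0,0,-1]])

```text
time_s: 16.1
ee_pos: [0.4469, -0.2075, 0.177]
eef_rot: [-3.14, 0.001, 0.899]
force: [-0.4, -0.2, -2.1]
grip_width: 0.0654
grip_force: 25.0
```

>>> jog_arm(motion=[[0.0005,0,0.008,0,0,0,-1],[0,0,0.008,0,0,0,-1],[0,0,0.008,0,0,0,-1],[0,0,0.008,0,0,0,-1],[0,0,0,0,0,0,-1]])

```text
time_s: 16.6
ee_pos: [0.4467, -0.2069, 0.1438]
eef_rot: [-3.138, 0.002, 0.899]
force: [-0.3, 0.3, -2.3]
grip_width: 0.0656
grip_force: 25.0
```

>>> jog_arm(motion=[[0,0,0.003,0,0,0,-1],[0,0,0.003,0,0,0,-1],[0,0,0.002,0,0,0,-1],[0,0,0,0,0,0,-1],[0,0,0,0,0,0,-1]])

```text
time_s: 17.1
ee_pos: [0.4472, -0.2071, 0.1372]
eef_rot: [-3.14, 0.001, 0.899]
force: [0.2, 0.3, -2.5]
grip_width: 0.0654
grip_force: 25.0
```

>>> jog_arm(motion=[[0,0,0.002,0,0,0,-1],[0,0,0.002,0,0,0,-1],[0,0,0.001,0,0,0,-1],[0,0,0,0,0,0,-1],[0,0,0,0,0,0,-1]])

```text
time_s: 17.6
ee_pos: [0.4471, -0.2071, 0.132]
eef_rot: [-3.14, 0.001, 0.899]
force: [-0.2, 0.5, -2.9]
grip_width: 0.0651
grip_force: 25.0
```

>>> jog_arm(motion=[[0,0,0.001,0,0,0,-1],[0,0,0.001,0,0,0,-1],[0,0,0.001,0,0,0,-1],[0,0,0,0,0,0,-1],[0,0,0,0,0,0,-1]])

```text
time_s: 18.1
ee_pos: [0.4471, -0.2071, 0.129]
eef_rot: [-3.14, 0.001, 0.899]
force: [-0.6, 1.2, -3.0]
grip_width: 0.0657
grip_force: 25.0
```

>>> jog_arm(motion=[[0,0,0.001,0,0,0,-1],[0,0,0,0,0,0,-1],[0,0,0,0,0,0,-1]])

```text
time_s: 18.4
ee_pos: [0.4471, -0.2071, 0.1281]
eef_rot: [-3.14, 0.001, 0.899]
force: [-1.2, 1.8, -0.4]
grip_width: 0.0651
grip_force: 25.0
```

>>> jog_arm(motion=[[0,0,0.001,0,0,0,-1],[0,0,0,0,0,0,-1],[0,0,0,0,0,0,-1]])

```text
time_s: 18.7
ee_pos: [0.4472, -0.2072, 0.1275]
eef_rot: [-3.141, 0.001, 0.899]
force: [-3.6, 1.3, 5.1]
grip_width: 0.0658
grip_force: 25.0
```

Contact, with a small sideways push towards −x. I'll lift 1 mm, shift 0.5 mm that way and lower again.

>>> jog_arm(motion=[[0,0,-0.001,0,0,0,-1],[0,-0.0006,0,0,0,0,-1],[0,0,0,0,0,0,-1]])

```text
time_s: 19.0
ee_pos: [0.4467, -0.2068, 0.1279]
eef_rot: [-3.141, 0.001, 0.899]
force: [0.2, -0.8, -4.6]
grip_width: 0.0648
grip_force: 25.0
```

>>> jog_arm(motion=[[0,0,0.001,0,0,0,-1],[0,0,0,0,0,0,-1],[0,0,0,0,0,0,-1]])

```text
time_s: 19.3
ee_pos: [0.4469, -0.207, 0.1276]
eef_rot: [-3.141, 0.001, 0.899]
force: [-1.7, 0.0, 4.1]
grip_width: 0.0652
grip_force: 25.0
```

Seated with little side force, so I'll release.

>>> jog_arm(motion=[[0,0,0,0,0,0,0.4],[0,0,0,0,0,0,0.5],[0,0,0,0,0,0,0.7],[0,0,0,0,0,0,1],[0,0,0,0,0,0,1]], squeeze=5)

```text
time_s: 19.8
ee_pos: [0.4466, -0.2067, 0.127]
eef_rot: [-3.14, 0.001, 0.899]
force: [0.5, 0.1, 0.7]
grip_width: 0.091
grip_force: 0.0
```

>>> jog_arm(motion=[[0,0,0,0,0,0,1],[0,0,0,0,0,0,1],[0,0,-0.01,0,0,0,1],[0,0,-0.02,0,0,0,1],[0,0,-0.03,0,0,0,1]])

```text
time_s: 20.3
ee_pos: [0.4463, -0.2064, 0.1875]
eef_rot: [-3.138, 0.002, 0.899]
force: [-0.3, -0.5, -0.2]
grip_width: 0.0936
grip_force: 0.0
```

>>> jog_arm(motion=[[0,0,-0.04,0,0,0,1],[0,0,-0.05,0,0,0,1],[-0.03,0.02,-0.02,0,0,0,1],[-0.04,0.02,0,0,0,0,1],[-0.03,0.02,0,0,0,0,1]])

```text
time_s: 20.8
ee_pos: [0.4311, -0.324, 0.2989]
eef_rot: [3.141, 0.002, 0.899]
force: [1.0, 0.3, 0.1]
grip_width: 0.094
grip_force: 0.0
```

>>> jog_arm(motion=[[-0.03,-0.03,0,0,0,0,1],[-0.03,-0.03,0,0,0,0,1],[-0.03,-0.03,0,0,0,0,1],[0,0,0,0,0,0,1]])

```text
time_s: 21.2
ee_pos: [0.3022, -0.3372, 0.2987]
eef_rot: [3.142, 0.002, 0.896]
force: [0.7, 0.3, -0.5]
grip_width: 0.094
grip_force: 0.0
```

Run:
```python
from h import *
o=ctrl.get_obs(); print(o["ee_pos"],o["force"],o["grip_width"])
b=ctrl.camera("scene")[:,:,::-1].copy();a=ctrl.camera("top")[:,:,::-1].copy()
cv2.imwrite("pics/t3.png",a);cv2.imwrite("pics/s3.png",b)
cv2.imwrite("pics/nest.png",np.hstack([panel(b,210,130,75,100,5),panel(a,410,240,80,100,5)]))
for n,im in(("s",b),("t",a)): print(n,abs(im.astype(int)-cv2.imread(f"pics/{'scene' if n=='s' else 'top'}0.png")).mean().round(2))
```

```text
[ 0.30219528 -0.33720595  0.29871187] [ 0.6537847   0.25109003 -0.46805692] 0.09397106712659149
s 5.06
t 9.41
```

View pics/nest.png

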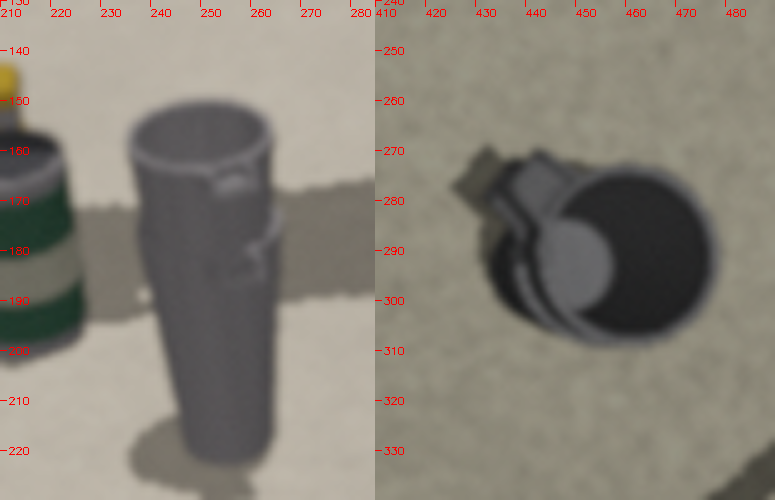

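The last picture shows the beaker nested upright: scene rim ≈(249,157), about 44 mm proud. In the top view the lips overlap in direction at ≈(438,275), and the twin's foot at ≈(255,223) hasn't moved. Handing in.

```bash
python3 -c "
from station import ctrl
print(ctrl.hand_in())"
```

```text
the job is handed in; nothing more can be done
None
```

The beaker was stood upright on the counter, let go, taken again from above and nested lightly in its twin with the lips aligned; the twin's foot had not moved in the last picture, the job took about 21 s, and it is handed in.

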